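# Push the data logger home into its docking corner

## Robot

A 6-joint arm with a two-finger parallel gripper is mounted at the origin on the work surface. World frame = base frame: x ahead of the robot, y to its left, z up, the work surface at z = 0. Lengths are in m, angles in rad, forces in N, time in s.
With the tool pointing down it reaches from about 0.35 to 0.775 m from the base axis. Payload 5.5 kg.
Tool frame: the origin (TCP) lies at the very end of the fingers, on their centre line; the grasp point (between the pads) lies env.hold_point_z behind it (env.hold_point_z is the distance from the TCP to the grasp point, in m); z points along the fingers, y is the line along which they close (so a half turn about z gives the same grasp; the last joint's range is limited). The gripper opens to 85 mm and grips with 20 to 120 N. Pads are 22 mm wide; open, the fingers measure 114 mm over their backs; the gripper's body (76 mm by 85 mm) begins 54 mm behind the grasp point. The pads swing forward as they close: fully open they stand 13 mm farther back than shut.
Start: joints at [-1.256, 0.313, 0.046, 1.304, 0, 1.431], TCP at [0.253, -0.517, 0.231] pointing down, gripper open.
Joint ranges: [-2.76, 2.76], [-0.86, 1.69], [-1.03, 1.26], [-2.2, 2.34], [-1.47, 1.5], [-3.14, 3.14]. Speed limits (rad/s): [2.57, 2.57, 3.14, 3.14, 3.14, 3.14].

## Interface

Orientations are given as a unit quaternion [w, x, y, z].
In Python, from workcell import env gives the robot as it stands.
- The arm moves only by the tool carry_out, never from a script. Its argument "steps" is a list of rows, each a list of 3 entries, a list of its own where there are three numbers: the turn, a rotation vector about the tool's x, y, z in degrees, then the shift along the tool's x, y, z in cm, then the closure in counts, from 0 (fully open) to 255 (shut). A call has exactly 8 rows; each row is the pose to reach, as a shift and turn from the pose commanded when the call began, along the tool's axes at that moment; what a row does not reach only later rows make up. A row lasts 1/8 s, in which the tool goes at most 62.5 mm and 10.7 degrees, less where a joint would pass 70% of its speed; a pose out of reach is approached as far as the arm can. A call with a gripper value outside its range is refused whole. The fingers move at their own pace and stop on an object; "force" is the grip in N (left out, the last holds). Time passes only in rows, so rows that repeat a pose let the fingers close, or fill a call up. It gives the time, the measured TCP pose, the force, the opening and the grip force at its end, in the units of the state.
- env.get_state(): the state, without advancing time (a new reading comes with each control period).
- env.read_camera(name): name is "scene" or "top"; returns (picture, depth): 420x560x3 uint8, red, green, blue; 420x560 float32, m along the optical axis (not along the pixel's ray), 0 where there is no reading.
- env.get_calibration(name): a dict with "fx", "fy", "cx", "cy" (pixels), "D" ([k1, k2, p1, p2, k3] as OpenCV has them; the pictures are not rectified), "origin" and "orientation" of the camera in the world. Camera axes: x right, y up, looking along -z (the intrinsics and any distortion apply to the point x, -y, -z); pixel columns grow to the right and rows downward; lengths in m; the calibration is good to about 2 mm. A picture is of the moment at which its call begins. get_calibration takes no time and is no camera call.
- env.hand_in(): hands the job in; it is judged then, once.
The state is a dict: "clock": time; "joint_pos": joint angles; "qvel": joint speeds; "tau": joint torques, N m; "tcp_pos": TCP position; "orientation": TCP orientation; "wrist_force": force on the tool from outside, world axes, zero at the start; "ft_torque": the same for the moment, N m; "finger_gap": finger opening in m; "grip_force": force on a finger pad.
Only numpy, scipy, OpenCV 4.12 (cv2) and the standard library are available. Lean on these libraries where they do the work, as an engineer would, in place of code of your own. Each camera call takes 0.05 s, during which the arm holds its last target. There are 200 camera calls.

## Task

Push the large data logger along the table into the docking corner, until its long far side lies flush against the long fence and its left end (seen from the robot) lies flush against the end stop. It must stay flat on the table and only be pushed, never lifted or tipped. Leave the small meter, the tape roll and the mug where they are, and finish with the hand clear.

Things in the scene. Friction and masses are not known exactly. Their poses are not given: they have to be found in the camera images.
- logger: large data logger: flat black loose box, screen and three keys on top, 100 (x) by 150 (y) by 34 mm high, 0.3 to 0.65 kg. Origin: centre of its underside. Its +x side is the long far side (for the fence), +y its left end (for the stop); keys along -x. Starts on the robot's side of the fence, right (-y) of its berth, turned up to 0.5 rad from the dock
- dock: docking corner: two aluminium bars 30 mm high, fixed, forming an L. Origin: on the table at the inner corner of their faces. Long fence: face at x = 0 looking to -x (to the robot), y = -370 to 30 mm, with a foot behind to x = 38 mm. End stop: face at y = 0 looking to -y, 24 mm thick, x = -122 to 8 mm. No floor plate. Yaw up to 0.2 rad from the robot's frame
- berth (a point): point on the table where the docked logger's origin belongs, at x = -50, y = -75 mm in the dock's frame; axes as the dock's. A flat dark L of tape marks the berth's open corner (nearest the robot, right)
- meter: bystander: small handheld meter, black, 100 mm (x) by 60 mm (y) by 24 mm high, loose; origin at the centre of its underside; left of the work. To be left alone
- tape: bystander: roll of clear tape lying flat, 90 mm outside diameter, 24 mm high, loose; origin at the centre of its underside; right of the work. To be left alone
- mug: bystander: white mug, 80 mm diameter, 90 mm high, with a handle at its +y, loose, standing left of the end stop; origin at the centre of its underside. To be left alone
Not all that is in view belongs to the job. Leave any yellow look-alike of the logger alone.

How it is judged:
At the end, for the whole second after the job is handed in: The logger lies flat and at rest in the corner: its centre within 4 mm of the berth along both bars (gaps under 4 mm), its sides parallel to the bars within 2 degrees (0.035 rad) (x of logger in the frame of dock between -0.054 and -0.046 m and y of logger in the frame of dock between -0.079 and -0.071 m and angle between the y axis of logger and the y axis of dock, either way round below 0.035 rad and height (world z) of logger below 0.004 m and angle between logger's own z axis and vertical below 0.05 rad and linear speed of logger below 0.01 m/s); the robot touches nothing.
It fails at once if the logger is lifted more than 12 mm or tipped more than about 9 degrees (height (world z) of logger above 0.012 m or angle between logger's own z axis and vertical above 0.15 rad).
It fails at once if the small meter is moved more than 20 mm (distance of meter from where it was at the start of the episode above 0.02 m).
It fails at once if the tape roll is moved more than 20 mm (distance of tape from where it was at the start of the episode above 0.02 m).
It fails at once if the mug is moved more than 20 mm (distance of mug from where it was at the start of the episode above 0.02 m).
It also fails if it takes over 51 s, if anything falls off the work surface, if the arm or the gripper's body presses on something with over 40 N, if the wrist force passes 120 N, or if a joint passes its speed limit or range.

## Working session

There is one attempt and no reset: what is moved stays moved. The work goes in short steps, Python scripts to look and compute and a tool call to move; the robot and the scene stay as the last step left them, time stands still between calls to the robot, and variables do not carry over. Pictures are saved under pics/ and viewed, at most 10 in all, crops included, and the job is handed in when it is done.

Besides the shell and the picture viewer there is one more tool, called by a JSON object that holds its "fn" and its "kwargs". carry_out: Moves the arm, as the interface text tells. Its arguments: {"type":"object","properties":{"steps":{"type":"array","items":{"type":"array"}},"force":{"type":"number"}},"required":["steps"]}

```bash
mkdir -p pics
cat > h.py <<'E'
import numpy as np, cv2, json
from scipy.spatial.transform import Rotation as R
from workcell import env
def cal(n):
    c=env.get_calibration(n); K=np.array([[c['fx'],0,c['cx']],[0,c['fy'],c['cy']],[0,0,1]],float)
    q=c['orientation']; Rm=R.from_quat([q[1],q[2],q[3],q[0]]).as_matrix()
    return K,np.array(c['D'],float),Rm,np.array(c['origin'],float)
def cast(n,px,z):
    K,D,Rm,o=cal(n)
    u=cv2.undistortPoints(np.array(px,float).reshape(-1,1,2),K,D).reshape(-1,2)
    d=np.c_[u[:,0],-u[:,1],-np.ones(len(u))]@Rm.T
    return o+d*((z-o[2])/d[:,2])[:,None]
def snap(n,f):
    im,d=env.read_camera(n); cv2.imwrite(f,im[:,:,::-1]); return im,d
E
python3 - <<'E'
from h import *
for n in('top','scene'):
    snap(n,f'pics/{n}0.png'); print(cal(n))
s=env.get_state(); print(s, env.hold_point_z)
E
```

```text
(array([[481.88408935,   0.        , 280.07520765],
       [  0.        , 481.88408935, 193.41924563],
       [  0.        ,   0.        ,   1.        ]]), array([0.05334546, 0.        , 0.        , 0.        , 0.        ]), array([[ 1.14011520e-03,  9.97829958e-01, -6.58336996e-02],
       [-9.99895976e-01,  1.90941633e-04, -1.44222385e-02],
       [-1.43783713e-02,  6.58432943e-02,  9.97726377e-01]]), array([ 0.42738188, -0.03451061,  1.07034633]))
(array([[396.68329133,   0.        , 276.50983485],
       [  0.        , 396.68329133, 208.15636678],
       [  0.        ,   0.        ,   1.        ]]), array([-0.06353403,  0.        ,  0.        ,  0.        ,  0.        ]), array([[-7.36412770e-01, -5.56414416e-01,  3.84836628e-01],
       [ 6.76532266e-01, -6.05183377e-01,  4.19591674e-01],
       [-5.70125535e-04,  5.69347063e-01,  8.22097073e-01]]), array([0.80814568, 0.30723974, 0.71010107]))
{'clock': 0.1, 'joint_pos': array([-1.25562986e+00,  3.13962996e-01,  4.51141437e-02,  1.30357614e+00,
       -7.32976940e-07,  1.43121810e+00]), 'qvel': array([-0.00209645, -0.0021732 ,  0.00326613,  0.00084613, -0.00112932,
        0.00065308]), 'tau': array([ 1.66982289e-03, -4.81727600e+01,  2.99242973e+01,  1.27798843e-02,
       -2.08965621e-04,  1.08927020e-05]), 'tcp_pos': array([ 0.25242545, -0.51614656,  0.23048539]), 'orientation': array([-8.11165082e-04,  9.74261756e-01,  2.25418207e-01, -7.17669695e-05]), 'wrist_force': array([-0.02706284, -0.29453515,  0.62929544]), 'ft_torque': array([ 0.02577974,  0.01905812, -0.03690663]), 'grip_force': 0.0, 'finger_gap': 0.0856312999684986} 0.0187
```

View pics/top0.png

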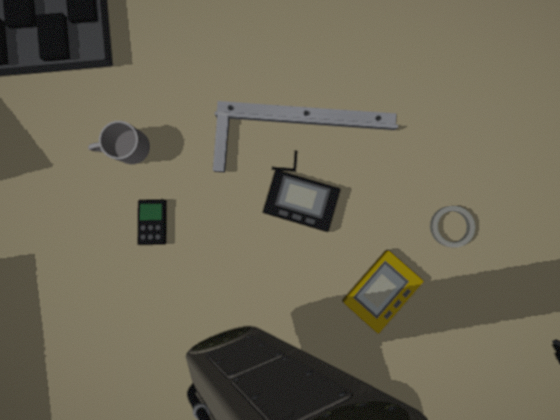

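View pics/scene0.png

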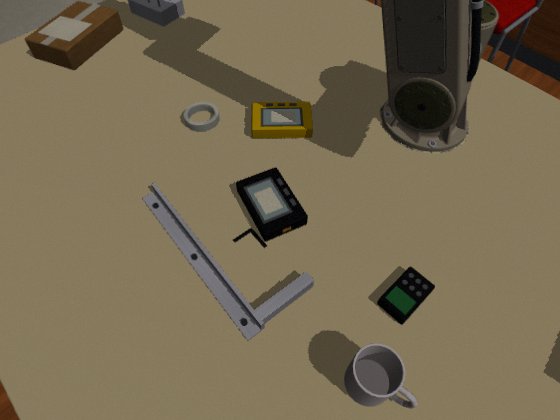

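The top view shows the logger at about (302,200), the fence from (218,105) to (397,122), the end stop at (221,145), the meter at (152,222), the mug at (124,142) and the tape roll at (454,226). The yellow look-alike is at (384,290).

```bash
cat >> h.py <<'E'
def hmap(d,n='top'):
    K,D,Rm,o=cal(n); v,u=np.mgrid[:420,:560]
    p=cv2.undistortPoints(np.stack([u.ravel(),v.ravel()],1).astype(float).reshape(-1,1,2),K,D).reshape(-1,2)
    P=np.c_[p[:,0],-p[:,1],-np.ones(len(p))]*d.ravel()[:,None]
    return (P@Rm.T+o).reshape(420,560,3)
def logger(im,W):
    m=(im.max(2)<60).astype(np.uint8)
    m[:,:]*=((W[:,:,2]>.026)&(W[:,:,2]<.06))
    m=cv2.morphologyEx(m,cv2.MORPH_CLOSE,np.ones((5,5)))
    best=None
    for c in cv2.findContours(m,cv2.RETR_EXTERNAL,cv2.CHAIN_APPROX_NONE)[0]:
        w=cast('top',c.reshape(-1,2),.034)[:,:2]
        if 0.4<w[:,0].mean()<.75 and -.35<w[:,1].mean()<.2 and (best is None or len(c)>len(best)): best=w
    (c,(a,b),ang)=cv2.minAreaRect((best*1000).astype(np.float32))
    box=cv2.boxPoints((c,(a,b),ang))
    e=box[1]-box[0]; f=box[2]-box[1]; L=e if np.hypot(*e)>np.hypot(*f) else f
    if L[1]<0: L=-L
    return c,(a,b),np.arctan2(-L[0],L[1])
E
python3 - <<'E'
from h import *
im,d=env.read_camera('top'); W=hmap(d)
print('table z',np.median(W[240:300,180:260,2]))
print('logger',logger(im,W))
# dock inner edges: per column lowest row of pixels with z>0.02
h=(W[:,:,2]>.018)
fp=[]
for u in range(240,392):
    r=np.nonzero(h[95:140,u])[0]
    if len(r): fp.append((u,95+r.max()+.5))
sp=[]
for v in range(130,166):
    r=np.nonzero(h[v,205:240])[0]
    if len(r): sp.append((205+r.max()+.5,v))
F=cast('top',fp,.03); S=cast('top',sp,.03)
def fit(P):
    vx,vy,x,y=cv2.fitLine(P[:,:2].astype(np.float32),cv2.DIST_HUBER,0,.001,.001).ravel(); return np.array([vx,vy]),np.array([x,y]),np.abs((P[:,:2]-[x,y])@[-vy,vx]).max()
f=fit(F);s=fit(S);print(f,s)
t=np.linalg.solve(np.c_[f[0],-s[0]],s[1]-f[1]); print('corner',f[1]+t[0]*f[0])
v=f[0]*np.sign(f[0][1]);print('yaw',np.arctan2(-v[0],v[1])); v=s[0]*np.sign(s[0][0]);print('yaw stop',np.arctan2(v[1],v[0]))
print(cast('top',[(152,222),(124,142),(454,226),(384,290)],.02))
print([np.round(W[a,230:420:30,2],3) for a in (108,112,116)])
E
```

```text
table z -0.00041453476277986123
logger ((481.6687927246094, -65.83370971679688), (146.8311767578125, 98.20808410644531), np.float32(-0.28753233))
(array([0.0740808, 0.9972522], dtype=float32), array([ 0.651886  , -0.06500065], dtype=float32), np.float64(0.030926305043779745)) (array([ 0.9982709 , -0.05878017], dtype=float32), array([0.5962849 , 0.09809166], dtype=float32), np.float64(0.002101343919110245))
corner [0.66370636 0.09412175]
yaw -0.07414873
yaw stop -0.058814075
[[ 0.43430993  0.25931022  0.02      ]
 [ 0.60983031  0.32371768  0.02      ]
 [ 0.42660288 -0.39314689  0.02      ]
 [ 0.2896101  -0.241973    0.02      ]]
[array([ 0.007,  0.002,  0.002,  0.007,  0.001, -0.006, -0.001]), array([ 0.004,  0.006,  0.004,  0.007,  0.003, -0.003,  0.002]), array([ 0.029,  0.028,  0.004,  0.   ,  0.003,  0.004, -0.003])]
```

{"fn": "carry_out", "kwargs": {"steps": [[[0,0,-8.6],[2,-2.3,0.7],0],[[0,0,-17.2],[4.1,-4.6,1.4],0],[[0,0,-25.8],[6.2,-6.9,2.1],0],[[0,0,-34.4],[8.3,-9.2,2.8],0],[[0,0,-43],[10.4,-11.5,3.4],0],[[0,0,-51.6],[12.5,-13.8,4.1],0],[[0,0,-60],[14.6,-16.1,4.8],0],[[0,0,-68.7],[16.7,-18.4,5.5],0]]}}

```text
clock: 1.15
tcp_pos: [0.3218, -0.2768, 0.1759]
orientation: [-0.0, 0.675, 0.737, 0.0]
wrist_force: [0.6, -0.1, 0.2]
finger_gap: 0.0853
grip_force: 0.0
```

```bash
cat >> h.py <<'E'
def to(x,y,z,head):
    s=env.get_state(); q=s['orientation']; M=R.from_quat([q[1],q[2],q[3],q[0]])
    hd=np.arctan2(*M.as_matrix()[1::-1,0])
    D=np.array([x,y,z])-s['tcp_pos']
    print('clock',s['clock'],'tcp',s['tcp_pos'].round(4),'head',np.degrees(hd).round(1),'q',s['joint_pos'].round(2),'F',s['wrist_force'].round(1))
    print('rotz',round(-((np.degrees(head-hd)+180)%360-180),2),'shift cm',(M.inv().apply(D)*100).round(2))
E
python3 -c "
from h import *
to(.39,-.039,.06,np.pi-.2875)"
```

```text
clock 1.15 tcp [ 0.3218 -0.2768  0.1759] head 95.0 q [-0.9   0.05 -0.42  1.1   0.    0.58] F [ 0.6 -0.1  0.2]
rotz -68.49 shift cm [23.09  8.88 11.59]
```

{"fn": "carry_out", "kwargs": {"steps": [[[0,0,-8.6],[2.9,1.1,1],[0]],[[0,0,-17.2],[5.8,2.2,2],[0]],[[0,0,-25.8],[8.7,3.3,3],[0]],[[0,0,-34.4],[11.6,4.4,4.5],[0]],[[0,0,-43],[14.5,5.6,6],[0]],[[0,0,-51.6],[17.4,6.7,7.5],[0]],[[0,0,-60],[20.3,7.8,9.5],[0]],[[0,0,-68.5],[23.1,8.9,11.5],[0]]]}}

```text
validation failed for argument at $.st...
```

{"fn": "carry_out", "kwargs": {"steps": [[[0,0,-8.6],[2.9,1.1,1],0],[[0,0,-17.2],[5.8,2.2,2],0],[[0,0,-25.8],[8.7,3.3,3],0],[[0,0,-34.4],[11.6,4.4,4.5],0],[[0,0,-43],[14.5,5.6,6],0],[[0,0,-51.6],[17.4,6.7,7.5],0],[[0,0,-60],[20.3,7.8,9.5],0],[[0,0,-68.5],[23.1,8.9,11.5],0]]}}

```text
clock: 2.15
tcp_pos: [0.3915, -0.0394, 0.0607]
orientation: [0.0, 0.143, 0.99, -0.0]
wrist_force: [0.3, -0.1, -0.5]
finger_gap: 0.0856
grip_force: 0.0
```

```bash
python3 -c "
from h import *
to(.39,-.039,.004,np.pi-.2875)
# push end: tcp at dock x = -0.115
snap('scene','pics/s1.png')"
```

```text
clock 2.15 tcp [ 0.3915 -0.0394  0.0607] head 163.5 q [-0.3   0.1  -0.67  0.79 -0.   -0.02] F [ 0.3 -0.1 -0.5]
rotz 0.01 shift cm [ 0.16 -0.01  5.67]
```

View pics/s1.png

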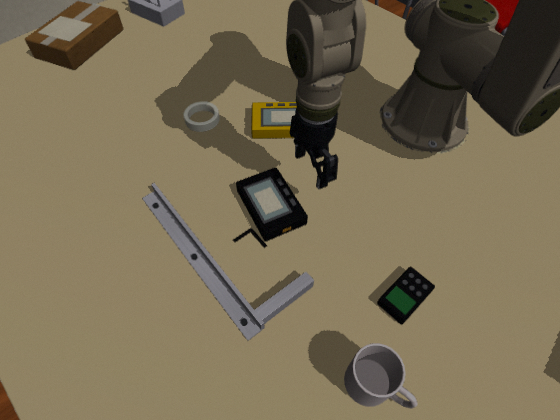

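{"fn": "carry_out", "kwargs": {"steps": [[[0,0,0],[0,0,2],0],[[0,0,0],[0,0,4],0],[[0,0,0],[0,0,5.6],0],[[0,0,0],[-1,0,5.7],0],[[0,0,0],[-2,0,5.7],0],[[0,0,0],[-3,0,5.7],0],[[0,0,0],[-3.8,0,5.7],0],[[0,0,0],[-4.6,0,5.7],0]]}}

```text
clock: 3.2
tcp_pos: [0.4331, -0.0529, 0.0041]
orientation: [-0.003, 0.146, 0.989, 0.0]
wrist_force: [-7.7, 2.7, 6.4]
finger_gap: 0.0856
grip_force: 3.7
```

```bash
python3 -c "
from h import *
im,d=snap('top','pics/t2.png')
to(.53,-.07,.004,np.pi-.07)"
```

```text
clock 3.25 tcp [ 0.435  -0.0535  0.0043] head 163.3 q [-0.31  0.27 -0.64  0.67 -0.   -0.01] F [-0.2 -0.7 -1.4]
rotz -12.73 shift cm [-9.57  1.16  0.01]
```

View pics/t2.png

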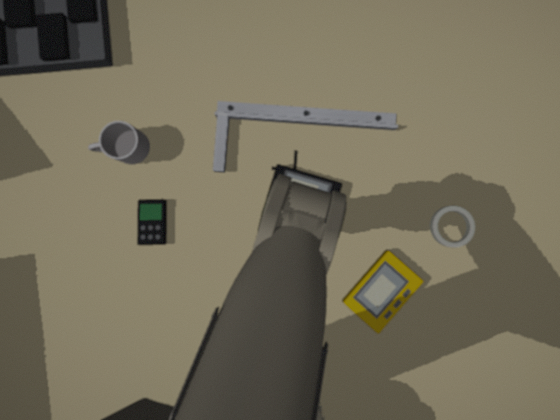

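The hand is in contact with the logger's near side at about (305,205), and the logger is being pushed evenly toward the fence.

{"fn": "carry_out", "kwargs": {"steps": [[[0,0,-1.5],[-1,0.1,0],0],[[0,0,-3],[-2,0.2,0],0],[[0,0,-4.6],[-3,0.3,0],0],[[0,0,-6.2],[-4,0.5,0],0],[[0,0,-7.8],[-5,0.6,0],0],[[0,0,-9.4],[-6,0.7,0],0],[[0,0,-11],[-7,0.85,0],0],[[0,0,-12.7],[-8,1,0],0]]}}

```text
clock: 4.25
tcp_pos: [0.5158, -0.0673, 0.0043]
orientation: [0.0, 0.034, 0.999, -0.0]
wrist_force: [-3.1, 0.3, -1.9]
finger_gap: 0.0853
grip_force: 1.1
```

```bash
python3 -c "
from h import *
to(.541,-.071,.004,np.pi-.07)"
```

```text
clock 4.25 tcp [ 0.5158 -0.0673  0.0043] head 176.1 q [-0.28  0.39 -0.45  0.73 -0.   -0.22] F [-3.1  0.3 -1.9]
rotz 0.08 shift cm [-2.54 -0.2   0.03]
```

Now slowly to the fence, watching the force.

{"fn": "carry_out", "kwargs": {"steps": [[[0,0,0],[-0.3,0,0],0],[[0,0,0],[-0.6,0,0],0],[[0,0,0],[-0.9,0,0],0],[[0,0,0],[-1.2,0,0],0],[[0,0,0],[-1.5,0,0],0],[[0,0,0],[-1.7,0,0],0],[[0,0,0],[-1.9,0,0],0],[[0,0,0],[-2.1,0,0],0]]}}

```text
clock: 5.25
tcp_pos: [0.5351, -0.0684, 0.0044]
orientation: [-0.001, 0.035, 0.999, -0.0]
wrist_force: [-6.8, 0.9, 4.6]
finger_gap: 0.0853
grip_force: 3.1
```

{"fn": "carry_out", "kwargs": {"steps": [[[0,0,0],[-0.1,0,0],0],[[0,0,0],[-0.2,0,0],0],[[0,0,0],[-0.3,0,0],0],[[0,0,0],[-0.4,0,0],0],[[0,0,0],[-0.5,0,0],0],[[0,0,0],[-0.6,0,0],0],[[0,0,0],[-0.6,0,0],0],[[0,0,0],[-0.6,0,0],0]]}}

```text
clock: 6.25
tcp_pos: [0.5414, -0.0689, 0.0044]
orientation: [-0.0, 0.035, 0.999, 0.0]
wrist_force: [-5.6, 1.0, 2.8]
finger_gap: 0.0852
grip_force: 2.6
```

```bash
python3 -c "
from h import *
im,d=snap('top','pics/t3.png'); cv2.imwrite('pics/t3.png',cv2.resize(im[80:250,190:430,::-1],None,fx=3,fy=3,interpolation=2))
to(.541,-.071,.004,np.pi-.07)"
```

```text
clock 6.3 tcp [ 0.5414 -0.0689  0.0044] head 176.0 q [-0.27  0.43 -0.38  0.76 -0.   -0.2 ] F [-5.5  0.6  2.8]
rotz -0.03 shift cm [ 0.02 -0.22  0.04]
```

View pics/t3.png

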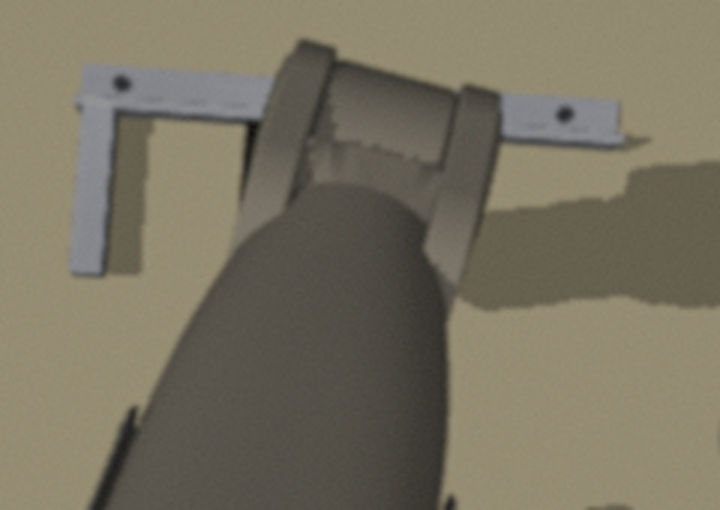

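The left end of the logger, at crop pixel (248,125), is nearly at the fence. The force hasn't risen yet, so I'll keep pushing.

{"fn": "carry_out", "kwargs": {"steps": [[[0,0,0],[-0.1,0,0],0],[[0,0,0],[-0.2,0,0],0],[[0,0,0],[-0.3,0,0],0],[[0,0,0],[-0.3,0,0],0],[[0,0,0],[-0.4,0,0],0],[[0,0,0],[-0.4,0,0],0],[[0,0,0],[-0.5,0,0],0],[[0,0,0],[-0.5,0,0],0]]}}

```text
clock: 7.3
tcp_pos: [0.5418, -0.0688, 0.0041]
orientation: [-0.004, 0.036, 0.999, 0.0]
wrist_force: [-16.7, 0.4, 13.3]
finger_gap: 0.0855
grip_force: 8.4
```

{"fn": "carry_out", "kwargs": {"steps": [[[0,0,0],[1,0,0],0],[[0,0,0],[2.5,0,0],0],[[0,0,0],[4,0,-2.5],0],[[0,0,8],[4,-2,-6],60],[[0,0,18],[4,-6,-9],120],[[0,0,28],[2,-10,-9],120],[[0,0,38],[0,-14,-9],120],[[0,0,48],[-2,-17,-9],120]]}}

```text
clock: 8.3
tcp_pos: [0.5568, -0.243, 0.0951]
orientation: [0.002, 0.442, 0.897, 0.0]
wrist_force: [0.9, -0.1, 0.1]
finger_gap: 0.0453
grip_force: 0.0
```

```bash
python3 -c "
from h import *
im,d=snap('top','pics/t4.png'); cv2.imwrite('pics/t4.png',cv2.resize(im[80:250,190:430,::-1],None,fx=3,fy=3,interpolation=2))
print(logger(im,hmap(d)))
to(.593,-.195,.06,np.pi/2-.07)"
```

```text
((602.0215454101562, -72.10321807861328), (147.92193603515625, 98.67266082763672), np.float32(-0.07445377))
clock 8.35 tcp [ 0.5594 -0.2471  0.0951] head 127.1 q [-0.55  0.45 -0.1   1.02 -0.    0.38] F [ 3.3 -4.5  0.4]
rotz 41.14 shift cm [2.15 5.81 3.51]
```

View pics/t4.png

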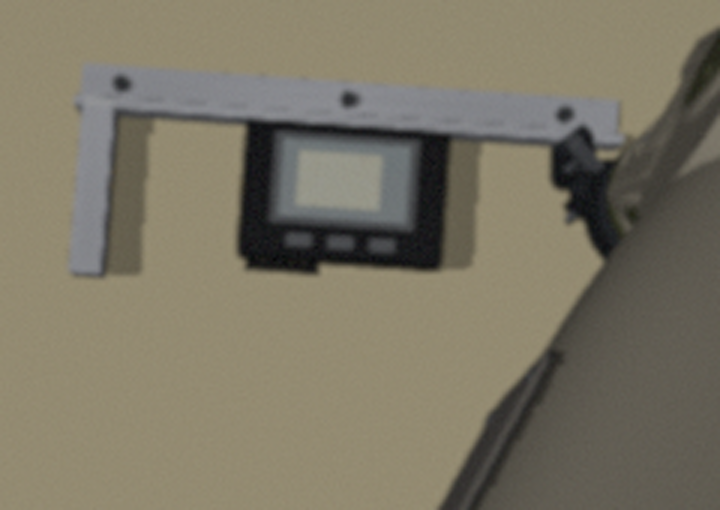

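The logger now lies flush along the fence, at crop pixels (248,122) to (448,135). Next comes the push on its right end, whose edge is at about (443,200).

{"fn": "carry_out", "kwargs": {"steps": [[[0,0,7],[0.4,1,0],120],[[0,0,14],[0.8,2,0],120],[[0,0,21],[1.2,3,0.5],120],[[0,0,28],[1.6,4,1.5],120],[[0,0,35],[1.9,5,2.5],120],[[0,0,41.1],[2.1,5.8,3.5],120],[[0,0,41.1],[2.1,5.8,3.5],120],[[0,0,41.1],[2.1,5.8,3.5],120]]}}

```text
clock: 9.35
tcp_pos: [0.5882, -0.1884, 0.0598]
orientation: [0.001, 0.726, 0.688, 0.0]
wrist_force: [-0.1, -0.3, -0.7]
finger_gap: 0.0451
grip_force: 0.0
```

```bash
python3 -c "
from h import *
to(.593,-.195,.006,np.pi/2-.0745); to(.602,-.065,.006,np.pi/2-.0745)"
```

```text
clock 9.35 tcp [ 0.5882 -0.1884  0.0598] head 87.0 q [-0.44  0.49 -0.12  0.96  0.    1.18] F [-0.1 -0.3 -0.7]
rotz 1.25 shift cm [-0.63  0.51  5.38]
clock 9.35 tcp [ 0.5882 -0.1884  0.0598] head 87.0 q [-0.44  0.49 -0.12  0.96  0.    1.18] F [-0.1 -0.3 -0.7]
rotz 1.25 shift cm [12.4   0.72  5.37]
```

{"fn": "carry_out", "kwargs": {"steps": [[[0,0,1.2],[-0.5,0.6,2],120],[[0,0,1.2],[-0.6,0.6,4],120],[[0,0,1.2],[-0.6,0.7,5.3],120],[[0,0,1.2],[0.4,0.7,5.4],120],[[0,0,1.2],[1.4,0.7,5.4],120],[[0,0,1.2],[2.4,0.7,5.4],120],[[0,0,1.2],[3.2,0.7,5.4],120],[[0,0,1.2],[4,0.7,5.4],120]]}}

```text
clock: 10.35
tcp_pos: [0.5972, -0.1491, 0.0061]
orientation: [0.001, 0.733, 0.68, -0.001]
wrist_force: [-1.6, -4.8, 1.9]
finger_gap: 0.0453
grip_force: 2.7
```

```bash
python3 -c "
from h import *
to(.602,-.063,.006,np.pi/2-.0745)"
```

```text
clock 10.35 tcp [ 0.5972 -0.1491  0.0061] head 85.6 q [-0.37  0.54 -0.19  0.84 -0.    1.27] F [-1.6 -4.8  1.9]
rotz -0.08 shift cm [ 8.62 -0.17 -0.01]
```

{"fn": "carry_out", "kwargs": {"steps": [[[0,0,0],[1,0,0],120],[[0,0,0],[2,0,0],120],[[0,0,0],[3,0,0],120],[[0,0,0],[4,0,0],120],[[0,0,0],[5,0,0],120],[[0,0,0],[6,0,0],120],[[0,0,0],[6.8,0,0],120],[[0,0,0],[7.5,0,0],120]]}}

```text
clock: 11.35
tcp_pos: [0.6027, -0.0747, 0.0061]
orientation: [0.001, 0.734, 0.68, -0.001]
wrist_force: [-2.2, -6.4, 2.8]
finger_gap: 0.0453
grip_force: 3.1
```

{"fn": "carry_out", "kwargs": {"steps": [[[0,0,0],[0.2,0,0],120],[[0,0,0],[0.4,0,0],120],[[0,0,0],[0.6,0,0],120],[[0,0,0],[0.8,0,0],120],[[0,0,0],[1,0,0],120],[[0,0,0],[1.1,0,0],120],[[0,0,0],[1.2,0,0],120],[[0,0,0],[1.3,0,0],120]]}}

```text
clock: 12.35
tcp_pos: [0.6036, -0.0622, 0.0061]
orientation: [0.001, 0.734, 0.679, -0.001]
wrist_force: [-2.3, -9.6, 3.6]
finger_gap: 0.0451
grip_force: 5.0
```

{"fn": "carry_out", "kwargs": {"steps": [[[0,0,0],[0.1,0,0],120],[[0,0,0],[0.2,0,0],120],[[0,0,0],[0.2,0,0],120],[[0,0,0],[0.3,0,0],120],[[0,0,0],[0.3,0,0],120],[[0,0,0],[0.4,0,0],120],[[0,0,0],[0.4,0,0],120],[[0,0,0],[0.4,0,0],120]]}}

```text
clock: 13.35
tcp_pos: [0.6037, -0.0623, 0.0062]
orientation: [0.004, 0.734, 0.679, -0.004]
wrist_force: [-3.3, -19.6, 3.6]
finger_gap: 0.0453
grip_force: 9.6
```

Seated on the stop. Back off, rise and check.

{"fn": "carry_out", "kwargs": {"steps": [[[0,0,0],[-1,0,0],120],[[0,0,0],[-2.5,0,0],120],[[0,0,0],[-4,0,-2],120],[[0,0,0],[-7,0,-5],120],[[0,0,0],[-11,0,-9],120],[[0,0,0],[-15,0,-10],120],[[0,0,0],[-18,0,-10],120],[[0,0,0],[-18,0,-10],120]]}}

```text
clock: 14.35
tcp_pos: [0.5899, -0.2385, 0.1053]
orientation: [0.0, 0.734, 0.679, 0.0]
wrist_force: [-0.7, 1.0, 0.2]
finger_gap: 0.045
grip_force: 0.0
```

```bash
python3 -c "
from h import *
im,d=snap('top','pics/t5.png'); cv2.imwrite('pics/t5.png',cv2.resize(im[80:250,190:390,::-1],None,fx=3.5,fy=3.5,interpolation=2))
print(logger(im,hmap(d)))
to(.5,-.07,.06,np.pi-.0745)"
```

```text
((609.1113891601562, 22.392379760742188), (147.7580108642578, 98.26453399658203), np.float32(-0.07577512))
clock 14.4 tcp [ 0.5897 -0.237   0.105 ] head 85.6 q [-0.51  0.49 -0.    1.08  0.    1.14] F [-0.4  0.1 -0.3]
rotz -90.17 shift cm [ 15.95 -10.24   4.52]
```

View pics/t5.png

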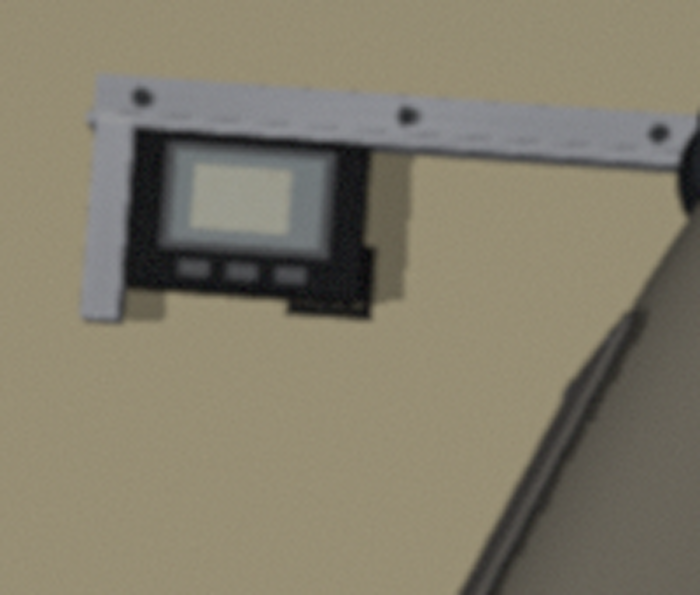

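The logger is tight in the corner: its top edge runs along the fence from (132,130) to (370,150), its left end is against the stop at (128,210), and there are no gaps. Measured yaw is -0.076, which matches the fence, and the hand is clear.

```bash
python3 -c "
from h import *
print(env.hand_in())"
```

```text
the job is handed in; nothing more can be done
None
```

I pushed the logger into the docking corner, flush against the long fence and the end stop, and handed the job in at about 14 s with the hand clear; the hand-in returned no verdict, but my last measurement put the logger about 1 mm from the berth and parallel to the fence.

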